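# Lock the leg blank and gauge its mortise

## Robot

A 6-joint arm with a two-finger parallel gripper is mounted at the origin on the work surface. World frame = base frame: x ahead of the robot, y to its left, z up, the work surface at z = 0. Lengths are in m, angles in rad, forces in N, time in s.
With the tool pointing down it reaches from about 0.35 to 0.85 m from the base axis. Payload 8.1 kg.
Tool frame: the origin (TCP) lies at the very end of the fingers, on their centre line; the grasp point (between the pads) lies grip_depth behind it (grip_depth is the distance from the TCP to the grasp point, in m); z points along the fingers, y is the direction in which the jaws open and shut (so a half turn about z gives the same grasp; the last joint's range is limited). The gripper opens to 93 mm and grips with 3 to 60 N. Pads are 15 mm wide; open, the fingers measure 128 mm over their backs; the gripper's body (75 mm by 188 mm) begins 65 mm behind the grasp point.
Start: joints at [1.197, 0.13, 1.488, -0, 1.523, -0.085], TCP at [0.171, 0.575, 0.219] pointing down, gripper open.
Joint ranges: [-2.96, 2.96], [-0.89, 2.26], [0.02, 2.5], [-1.34, 4.48], [0, 2.73], [-2.66, 2.66]. Speed limits (rad/s): [2.39, 2.39, 2.79, 3.14, 3.14, 3.14].

## Interface

Orientations are given as a 3x3 rotation matrix whose columns are the frame's x, y, z axes.
In Python, from station import * gives the robot as it stands. The module is installed in compiled form; this text tells all that it offers.
- The arm moves only by the tool drive_tool, never from a script. Its arguments are lists of equal length, an entry for each row: "xyz": the shift along the tool's x, y, z in m, a list of three; "twist": the turn about the tool's z in rad; "jaw": the finger opening in m, from 0 to 0.093. A call has 1 to 8 rows; each row is the pose to reach, as a shift and turn from the pose measured when the call began, along the tool's axes at that moment; what a row does not reach only later rows make up. A row lasts 1/12 s, in which the tool goes at most 41.7 mm and 7.16 degrees, less where a joint would pass 70% of its speed; a pose out of reach is approached as far as the arm can. A call with a gripper value outside its range is refused whole. The fingers move at their own pace and stop on an object; "force" is the grip in N (left out, the last holds). Time passes only in rows, so rows that repeat a pose let the fingers close. It gives the time, the measured TCP pose, the force and the opening at its end, in the units of the state.
- state(): the state, without advancing time (a new reading comes with each control period).
- snapshot(name): name is "side" or "top"; returns the picture (384x512x3 uint8, red, green, blue); there is no depth.
- calibration(name): a dict with "fx", "fy", "cx", "cy" (pixels), "rvec" (rotation vector, rad) and "tvec" (3), from world to camera coordinates, as OpenCV has them. Camera axes: x right, y down, z forward; pixel columns grow to the right and rows downward; lengths in m; the calibration is good to about 2 mm. A picture is of the moment at which its call begins. calibration takes no time and is no camera call.
- job_done(): hands the job in, once; it reports no verdict.
The state is a dict: "time_s": time; "qpos": joint angles; "joint_velocities": joint speeds; "effort": joint torques, N m; "position": TCP position; "orientation": TCP orientation; "ft_force": force on the tool from outside, world axes, zero at the start; "torque": the same for the moment, N m; "gripper_width": opening from 0.0 (shut) to 1.0 (fully open).
Only numpy, scipy, OpenCV 4.12 (cv2) and the standard library are available. Lean on these libraries where they do the work, as an engineer would, in place of code of your own. Each camera call takes 0.05 s, during which the arm holds its last target. There are 200 camera calls.

## Task

The table-leg blank lies in the plywood holding jig. First slide the jig's bolt fully home over the end of the blank to lock it in; then take the depth gauge and push its steel blade into the wider of the two mortises in the side of the blank that faces away from the robot, until the brass cross-head is up against the wood. Leave the gauge there, the blank in the jig, and the other things on the bench where they are.

Things in the scene. Friction and masses are not known exactly. Their poses are not given: they have to be found in the camera images.
- gauge: Depth gauge, 177 mm long, lying along x, about 0.2 kg: dark wood handle 28 wide (y), 26 high, x -65 to 30 mm; brass cross-head 70 wide, 26 high, x 30 to 42; flat steel blade 40 wide, 6 thick, x 42 to 112, its middle 13 mm above the underside. Origin: underside of the handle, about 15 mm behind the centre of mass. Starts in its own, the chisel's or the rasp's place.
- shoulder (a point): Point on the gauge where the blade leaves the front face of the brass cross-head, centre of the blade; axes as the gauge (x towards the blade's tip).
- leg: Table-leg blank, pale wood, 80 (x) by 220 (y) by 50 mm high, loose in the jig with 2 mm play. Origin: centre of underside, 20 mm above the bench. Front face (x = -40 mm, away from the robot) has two mortises 12 mm high, middle 25 mm above the underside: wide one 52 mm wide, 74 deep, at y = +35 mm; narrow one 24 wide, 30 deep, at y = -45 mm.
- mortise (a point): Centre of the mouth of the wide mortise, in the plane of the front face, 45 mm above the bench; axes as the blank: x points straight into the mortise, y along its 52 mm width, z up.
- jig: Plywood jig fixed to the bench: base board 20 mm thick, x -55 to 75, y -200 to 130 mm; back fence 60 mm high; two front lips 36 mm high near the blank's ends, none before the wide mortise; at the -y end a dark block with the bolt between two guides, tops 84 mm above the bench. Origin: on the bench under the blank's centre; x roughly towards the robot, y along the blank.
- bolt (a joint): Travel of the jig's steel bolt in m along the jig's +y. 0 = drawn back, 0.050 = fully home against its end stop, where it reaches 50 mm over the top of the blank's end; starts nearly drawn back. It stays where it is left; about 2.5 N friction.
- bolt_grip (a point): Middle of the bolt's upright pale wood grip, 24 (x) by 18 (y) mm, 44 mm high: its top is 14 mm above this point (131 mm above the bench), its foot 30 mm below, on a flat steel bar 24 mm wide with its top 87 mm above the bench. The bar's top is 3 mm over the guides' tops. Axes as the jig; moves with the bolt.
- chisel: Bystander: wood chisel 235 mm long and about 30 mm thick, lying along its x, blade to +x. Origin under its middle.
- rasp: Bystander: rasp 240 mm long with a round 30 mm wooden handle, lying along its x, blade to +x. Origin under its middle.
- square: Bystander: try square lying flat, 18 mm high, dark stock 110 mm long along x centred on the origin, steel blade reaching 170 mm to +y.
- mallet: Bystander: wooden mallet lying flat, 60 mm high, 290 mm long along x, head 130 mm wide centred 120 mm to +x of the origin.
- bowl_blank: Bystander: part-turned wooden bowl, a solid disc 112 mm across and 56 mm high. Origin under its centre.
- jar: Bystander: glass jar 70 mm across and 110 mm high. Origin under its centre.
- tin: Bystander: tin 84 mm across and 70 mm high. Origin under its centre.

How it is judged:
On the way, in this order (a step that is already met when the one before it is completed fails the run):
1. the bolt is slid home (within 5 mm of its end stop) (value of joint bolt above 0.045 m), for 0.2 s.
2. the gauge's blade is in the wide mortise up to the cross-head (within 7 mm) (x of shoulder in the frame of mortise between -0.007 and 0.004 m and y of shoulder in the frame of mortise between -0.013 and 0.013 m and z of shoulder in the frame of mortise between -0.009 and 0.009 m and angle between the x axis of gauge and the x axis of leg, either way round below 0.2 rad), for 0.2 s.
At the end, for the whole second after the job is handed in: Bolt within 5 mm of its end stop; blade in the wide mortise, cross-head within 7 mm of the wood, within 13 mm sideways and 9 mm in height of the mortise centre and 0.2 rad of straight (a little droop is fine), at rest; blank in the jig within 8 mm of its centre, lifted no more than 6 mm (all of step 2 and value of joint bolt above 0.045 m and x of leg in the frame of jig between -0.008 and 0.008 m and y of leg in the frame of jig between -0.008 and 0.008 m and z of leg in the frame of jig below 0.026 m and linear speed of gauge below 0.02 m/s and angular speed of gauge below 0.2 rad/s); the robot touches nothing.
It fails at once if a bystander (chisel, rasp, square, mallet, bowl blank, jar, tin) is moved by more than 30 mm (distance of any of chisel, rasp, square, mallet, bowl_blank, jar, tin from where it was at the start of the episode above 0.03 m).
It also fails if it takes over 64 s, if anything falls off the work surface, if the arm or the gripper's body presses on something with over 40 N, if the wrist force passes 120 N, or if a joint passes its speed limit or range.

## Working session

There is one attempt and no reset: what is moved stays moved. The work goes in short steps, Python scripts to look and compute and a tool call to move; the robot and the scene stay as the last step left them, time stands still between calls to the robot, and variables do not carry over. Pictures are saved under pics/ and viewed, on a budget of 10 in all, crops included, one or two more only if the job needs it, and the job is handed in when it is done.

Besides the shell and the picture viewer there is one more tool, called after ">>>" in YAML: its name, and indented under it one key for each argument. drive_tool: Moves the arm, as the interface text tells. Its arguments: {"type":"object","properties":{"xyz":{"type":"array"},"twist":{"type":"array"},"jaw":{"type":"array"},"force":{"type":"number"}},"required":["xyz","twist","jaw"]}

```bash
mkdir -p pics; python3 - <<'E'
from station import *
import cv2
for n in("top","side"):
    cv2.imwrite(f"pics/{n}0.png",cv2.cvtColor(snapshot(n),cv2.COLOR_RGB2BGR)); print(calibration(n))
s=state();print(s)
E
```

```text
{'fx': 437.1953458555172, 'fy': 437.1953458555172, 'cx': 254.2566584584981, 'cy': 192.73750140625515, 'rvec': array([ 2.12279027, -2.1481165 ,  0.18752847]), 'tvec': array([0.06361698, 0.59988584, 1.4209416 ])}
{'fx': 375.2212874609703, 'fy': 375.2212874609703, 'cx': 254.7920236576401, 'cy': 190.44053982126087, 'rvec': array([ 2.4591796 , -0.15241618,  0.05596456]), 'tvec': array([-0.57522243,  0.15355251,  1.04629344])}
{'time_s': 0.1, 'qpos': array([ 1.19658502e+00,  1.31095673e-01,  1.48916255e+00,  3.12502843e-05,
        1.52299946e+00, -8.54098025e-02]), 'joint_velocities': array([ 0.00034347, -0.00063512, -0.00284812, -0.00077006, -0.00051337,
        0.00036438]), 'effort': array([ 1.31395871e-03, -5.61343682e+01, -4.93095481e+01,  7.69608747e-02,
        2.91560974e-02, -1.17014670e-04]), 'position': array([0.17066771, 0.57468263, 0.21769066]), 'orientation': array([[-9.58585413e-01,  2.84804493e-01, -6.37687005e-04],
       [ 2.84805155e-01,  9.58584194e-01, -1.53839339e-03],
       [ 1.73135334e-04, -1.65629801e-03, -9.99998613e-01]]), 'ft_force': array([ 0.49308863,  0.28202722, -0.28758664]), 'torque': array([-0.01036008, -0.02651672, -0.00520944]), 'gripper_width': 0.9991701601545577}
```

View pics/top0.png

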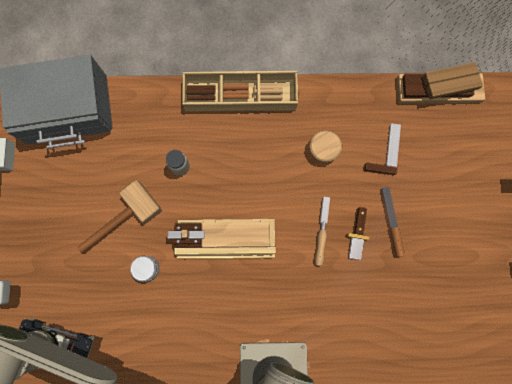

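View pics/side0.png

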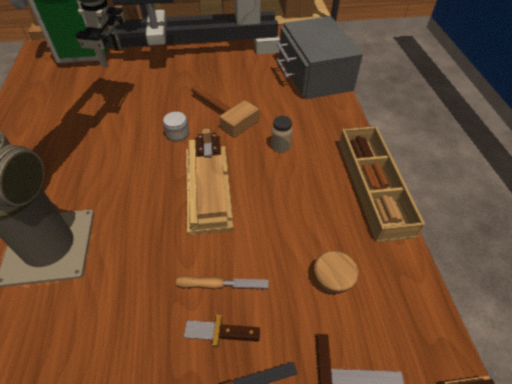

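The top view shows the jig at (168–275, 218–258) with the bolt at its left end. The gauge is at (358, 233), between chisel and rasp, with its blade pointing at the robot. I'll zoom in to measure.

```bash
cat >h.py <<'E'
import numpy as np,cv2
from station import *
def P(n):
    c=calibration(n);K=np.array([[c['fx'],0,c['cx']],[0,c['fy'],c['cy']],[0,0,1.]])
    return K,cv2.Rodrigues(c['rvec'])[0],c['tvec'],c['rvec']
def ray(n,u,v,z):
    K,R,t,_=P(n);d=R.T@np.linalg.solve(K,[u,v,1]);o=-R.T@t
    return o+d*(z-o[2])/d[2]
def px(n,p):
    K,R,t,r=P(n);return cv2.projectPoints(np.float64([p]),r,t,K,None)[0].ravel()
def snap(n,f=None):
    im=cv2.cvtColor(snapshot(n),cv2.COLOR_RGB2BGR)
    if f:cv2.imwrite(f"pics/{f}.png",im)
    return im
E
python3 - <<'E'
import cv2,numpy as np
a=cv2.imread('pics/top0.png');b=cv2.imread('pics/side0.png')
z=lambda i,x,y,w,h,k:cv2.resize(i[y:y+h,x:x+w],None,fx=k,fy=k,interpolation=cv2.INTER_CUBIC)
c=np.zeros((600,800,3),np.uint8)
c[:300,:600]=z(a,160,208,120,60,5)   
c[300:600,:220]=z(a,340,203,44,60,5)
c[300:600,250:500]=z(b,180,125,60,72,5)[:300,:250]
c[300:575,500:800]=z(b,180,310,85,55,5)[:,:300]
cv2.imwrite('pics/z.png',c)
E
```

```text
(no output)
```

View pics/z.png

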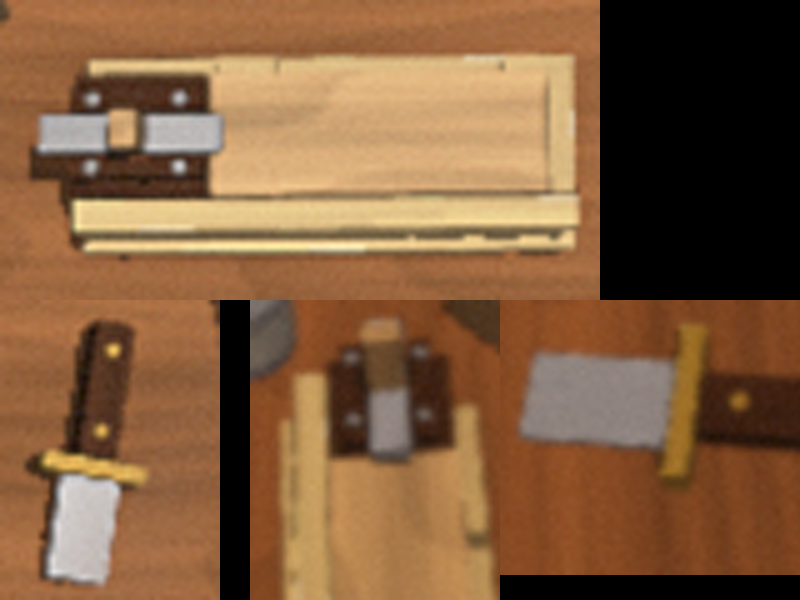

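The crop gives these positions: grip top centre at (122,128), fence corners at (72,200) and (578,195), gauge rivets at (113,350) and (101,431), and blade tip at about (75,580). Next I'll compute poses.

```bash
python3 - <<'E'
from h import *
np.set_printoptions(precision=4,suppress=True)
J=lambda x,y,z:ray('top',160+(x-2)/5,208+(y-2)/5,z)
G=lambda x,y,z:ray('top',340+(x-2)/5,203+(y-302)/5,z)
K,R,t,_=P('top');print('cam',-R.T@t)
print('grip',J(122,128,.131))
print('bar ends',J(38,133,.087),J(222,133,.087))
for z in(.06,.08):print('fence',z,J(72,200,z),J(578,194,z),J(75,232,z),J(578,225,z))
print('leg',J(278,70,.07),J(502,68,.07),J(300,195,.07),J(548,75,.07),J(548,190,.07))
print('base right',J(575,57,.02),J(575,250,.02),J(90,62,.02))
r1,r2=G(113,350,.026),G(101,431,.026);h1,h2=G(40,462,.026),G(147,476,.02);tp=G(75,580,.016);b=G(88,480,.016)
print('gauge',r1,r2,(h1+h2)/2,b,tp,G(108,322,.026))
for a,c in((r1,r2),(b,tp),(r1,tp)):print(np.arctan2(*(c-a)[1::-1]))
S=lambda x,y,z:ray('side',180+(x-502)/5,310+(y-302)/5,z)
print('side: tip',S(528,397,.016),'base',S(668,402,.016),'rivet',S(740,402,.026), 'grip',ray('side',180+(382-252)/5,125+(330-302)/5,.131))
E
```

```text
cam [0.3524 0.0663 1.5015]
grip [0.461  0.2784 0.131 ]
bar ends [0.4619 0.3393 0.087 ] [0.4605 0.2206 0.087 ]
fence 0.06 [0.4199 0.3214 0.06  ] [ 0.4198 -0.0099  0.06  ] [0.3992 0.319  0.06  ] [ 0.3997 -0.0095  0.06  ]
fence 0.08 [0.419  0.3178 0.08  ] [ 0.4189 -0.0088  0.08  ] [0.3985 0.3155 0.08  ] [ 0.3991 -0.0084  0.08  ]
leg [0.5026 0.186  0.07  ] [0.5022 0.0389 0.07  ] [0.4209 0.1715 0.07  ] [0.4973 0.0088 0.07  ] [0.4222 0.0101 0.07  ]
base right [ 0.5144 -0.0118  0.02  ] [ 0.3844 -0.0092  0.02  ] [0.5149 0.318  0.02  ]
gauge [ 0.5321 -0.31    0.026 ] [ 0.4771 -0.2989  0.026 ] [ 0.4517 -0.2933  0.023 ] [ 0.4448 -0.2908  0.016 ] [ 0.3779 -0.2785  0.016 ] [ 0.5513 -0.3076  0.026 ]
2.942521414962094
2.9606102344532514
2.9403673044162053
side: tip [ 0.3784 -0.2848  0.016 ] base [ 0.4439 -0.2953  0.016 ] rivet [ 0.4779 -0.3029  0.026 ] grip [0.4628 0.2726 0.131 ]
```

```bash
cat >>h.py <<'E'
def go(x,y,z,yaw):
    "shift/twist to target; yaw = heading of tool x axis"
    s=state();R=s['orientation'];d=R.T@(np.array([x,y,z])-s['position'])
    tw=-(yaw-np.arctan2(R[1,0],R[0,0])+np.pi)%(2*np.pi)
    print('t',round(s['time_s'],2),'shift',d.round(4),'twist',round((tw+np.pi)%(2*np.pi)-np.pi if 0 else ((np.arctan2(R[1,0],R[0,0])-yaw+np.pi)%(2*np.pi)-np.pi),3),'z-axis',R[:,2].round(3))
E
sed -i '/tw=-(yaw/d;s/(tw+np.pi)%(2\*np.pi)-np.pi if 0 else //' h.py
python3 - <<'E'
from h import *
print(grip_depth); go(.461,.277,.20,np.pi)
E
```

```text
0.0188
t 0.1 shift [-0.3631 -0.2026  0.018 ] twist -0.289 z-axis [-0.001 -0.002 -1.   ]
```

>>> drive_tool:
  xyz:
    - [-0.363,-0.203,0.018]
    - [-0.363,-0.203,0.018]
    - [-0.363,-0.203,0.018]
    - [-0.363,-0.203,0.018]
    - [-0.363,-0.203,0.018]
    - [-0.363,-0.203,0.018]
    - [-0.363,-0.203,0.018]
    - [-0.363,-0.203,0.018]
  twist: [-0.289,-0.289,-0.289,-0.289,-0.289,-0.289,-0.289,-0.289]
  jaw: [0.06,0.06,0.06,0.06,0.06,0.06,0.06,0.06]
  force: 15

```text
time_s: 0.77
position: [0.4011, 0.3372, 0.2035]
orientation: [[-1.0, -0.0, -0.001], [-0.0, 1.0, -0.002], [0.001, -0.002, -1.0]]
ft_force: [0.3, 0.4, -0.5]
gripper_width: 0.649
```

```bash
python3 - <<'E'
from h import *
print(state()['position']); go(.461,.276,.17,np.pi)
E
```

```text
[0.4010692  0.33723371 0.20353432]
t 0.77 shift [-0.0599 -0.0612  0.0336] twist 0.0 z-axis [-0.001 -0.002 -1.   ]
```

>>> drive_tool:
  xyz:
    - [-0.06,-0.061,0.034]
    - [-0.06,-0.061,0.034]
    - [-0.06,-0.061,0.034]
    - [-0.06,-0.061,0.07]
    - [-0.06,-0.061,0.1045]
    - [-0.06,-0.061,0.1045]
    - [-0.06,-0.061,0.1045]
  twist: [0,0,0,0,0,0,0]
  jaw: [0.06,0.06,0.06,0.06,0.06,0.06,0.06]

```text
time_s: 1.35
position: [0.4587, 0.2753, 0.097]
orientation: [[-1.0, -0.0, -0.006], [-0.0, 1.0, -0.004], [0.006, -0.004, -1.0]]
ft_force: [0.3, -0.3, 1.2]
gripper_width: 0.645
```

>>> drive_tool:
  xyz:
    - [0,0,0]
    - [0,0,0]
    - [0,0,0]
    - [0,0,0]
    - [0,0,0]
    - [0,0,0]
  twist: [0,0,0,0,0,0]
  jaw: [0.01,0.01,0.01,0.01,0.01,0.01]
  force: 12

```text
time_s: 1.85
position: [0.4591, 0.2756, 0.0978]
orientation: [[-1.0, -0.001, -0.005], [-0.001, 1.0, -0.004], [0.005, -0.004, -1.0]]
ft_force: [-0.9, -0.1, -0.1]
gripper_width: 0.269
```

>>> drive_tool:
  xyz:
    - [0,0,0]
    - [0,0,0]
    - [0,0,0]
  twist: [0,0,0]
  jaw: [0.01,0.01,0.01]

```text
time_s: 2.1
position: [0.4591, 0.2758, 0.098]
orientation: [[-1.0, -0.001, -0.005], [-0.001, 1.0, -0.003], [0.005, -0.003, -1.0]]
ft_force: [-1.3, 1.2, 1.9]
gripper_width: 0.195
```

>>> drive_tool:
  xyz:
    - [0,-0.015,0]
    - [0,-0.03,0]
    - [0,-0.042,0]
    - [0,-0.045,0]
    - [0,-0.045,0]
  twist: [0,0,0,0,0]
  jaw: [0.01,0.01,0.01,0.01,0.01]

```text
time_s: 2.52
position: [0.4588, 0.2338, 0.098]
orientation: [[-1.0, -0.0, -0.005], [-0.0, 1.0, 0.004], [0.005, 0.004, -1.0]]
ft_force: [2.4, 23.2, -8.8]
gripper_width: 0.246
```

>>> drive_tool:
  xyz:
    - [0,-0.003,0]
    - [0,-0.005,0]
    - [0,-0.006,0]
    - [0,-0.006,0]
  twist: [0,0,0,0]
  jaw: [0.01,0.01,0.01,0.01]

```text
time_s: 2.85
position: [0.4588, 0.2317, 0.098]
orientation: [[-1.0, -0.001, -0.004], [-0.001, 1.0, 0.011], [0.004, 0.011, -1.0]]
ft_force: [3.1, 24.2, -9.3]
gripper_width: 0.292
```

>>> drive_tool:
  xyz:
    - [0,0.005,0]
    - [0,0.005,0]
    - [0,0.005,0]
    - [0,0.005,0]
    - [0,0.005,-0.03]
    - [0,0.005,-0.07]
    - [0,0.005,-0.1]
    - [0.0,-0.03,-0.1]
  twist: [0,0,0,0,0,0,0,0]
  jaw: [0.06,0.06,0.06,0.06,0.06,0.08,0.08,0.08]

```text
time_s: 3.52
position: [0.4627, 0.2044, 0.2056]
orientation: [[-1.0, -0.004, 0.007], [-0.004, 1.0, 0.017], [-0.007, 0.017, -1.0]]
ft_force: [2.8, -1.1, 1.3]
gripper_width: 0.814
```

```bash
python3 - <<'E'
from h import *
print(state()['position'],state()['ft_force']);go(.486,-.299,.2,2.945)
E
```

```text
[0.46269893 0.2043606  0.20562824] [ 2.82196385 -1.1190665   1.29368084]
t 3.52 shift [-0.0214 -0.5035 -0.0025] twist 0.2 z-axis [ 0.007  0.017 -1.   ]
```

>>> drive_tool:
  xyz:
    - [-0.021,-0.503,0]
    - [-0.021,-0.503,0]
    - [-0.021,-0.503,0]
    - [-0.021,-0.503,0]
    - [-0.021,-0.503,0]
    - [-0.021,-0.503,0]
    - [-0.021,-0.503,0]
    - [-0.021,-0.503,0]
  twist: [0.2,0.2,0.2,0.2,0.2,0.2,0.2,0.2]
  jaw: [0.06,0.06,0.06,0.06,0.06,0.06,0.06,0.06]

```text
time_s: 4.18
position: [0.4762, -0.135, 0.1978]
orientation: [[-0.981, 0.196, 0.007], [0.196, 0.981, 0.016], [-0.004, 0.017, -1.0]]
ft_force: [0.7, 0.5, -0.9]
gripper_width: 0.644
```

```bash
python3 - <<'E'
from h import *
a=snap('top');b=snap('side')
c=np.zeros((600,800,3),np.uint8)
z=lambda i,x,y,w,h:cv2.resize(i[y:y+h,x:x+w],None,fx=5,fy=5,interpolation=cv2.INTER_CUBIC)
c[:300,:800]=z(a,160,208,160,60);c[300:,:350]=z(b,180,125,70,60);cv2.imwrite('pics/b1.png',c)
# predicted home positions
print((px('top',[.461,.1794,.087])-[160,208])*5, (px('top',[.461,.2384,.131])-[160,208])*5)
go(.486,-.299,.1,2.945)
E
```

```text
[283.90674762 129.43010005] [183.9698548  125.21424759]
t 4.28 shift [-0.0417 -0.1566  0.0955] twist -0.006 z-axis [ 0.007  0.014 -1.   ]
```

View pics/b1.png

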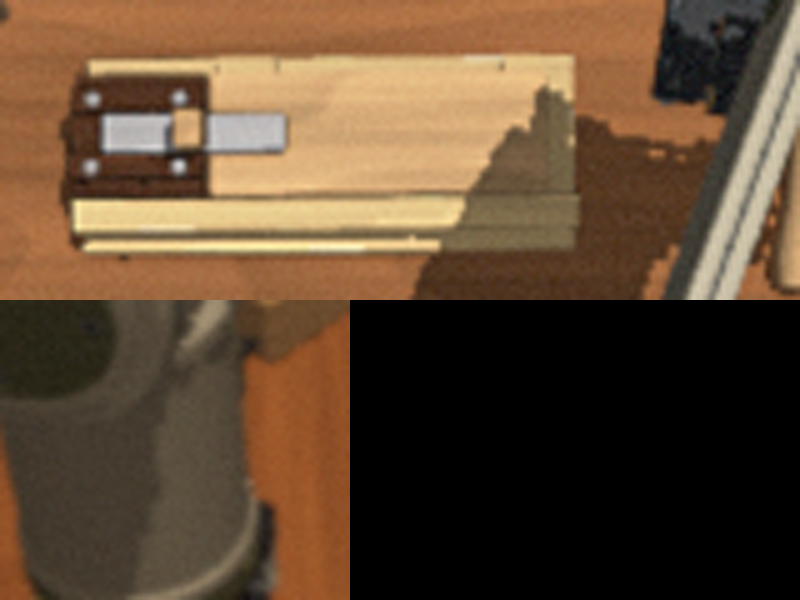

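The bolt's end is at crop x=286 against a predicted 284, so it is home. Next is the gauge.

>>> drive_tool:
  xyz:
    - [-0.034,-0.157,0.01]
    - [-0.034,-0.157,0.01]
    - [-0.034,-0.157,0.01]
    - [-0.034,-0.157,0.05]
    - [-0.034,-0.157,0.095]
    - [-0.034,-0.157,0.095]
    - [-0.034,-0.157,0.095]
  twist: [0,0,0,0,0,0,0]
  jaw: [0.06,0.06,0.06,0.06,0.06,0.06,0.06]

```text
time_s: 4.87
position: [0.4747, -0.2964, 0.0945]
orientation: [[-0.979, 0.203, -0.001], [0.203, 0.979, 0.02], [0.005, 0.019, -1.0]]
ft_force: [-0.2, 0.3, 0.7]
gripper_width: 0.648
```

```bash
python3 - <<'E'
from h import *
print(state()['position']);go(.478,-.2985,.005,2.945)
E
```

```text
[ 0.47466    -0.29637594  0.09452683]
t 4.87 shift [-0.0042 -0.0031  0.0895] twist -0.008 z-axis [-0.001  0.02  -1.   ]
```

>>> drive_tool:
  xyz:
    - [-0.004,-0.003,0.04]
    - [-0.004,-0.003,0.075]
    - [-0.004,-0.003,0.088]
    - [-0.004,-0.003,0.088]
  twist: [-0.008,-0.008,-0.008,-0.008]
  jaw: [0.06,0.06,0.06,0.06]

```text
time_s: 5.2
position: [0.4755, -0.2959, 0.0036]
orientation: [[-0.981, 0.195, -0.007], [0.195, 0.981, 0.024], [0.011, 0.022, -1.0]]
ft_force: [-0.6, -0.3, -0.4]
gripper_width: 0.648
```

>>> drive_tool:
  xyz:
    - [0,0,0]
    - [0,0,0]
    - [0,0,0]
    - [0,0,0]
    - [0,0,0]
    - [0,0,0]
    - [0,0,0]
  twist: [0,0,0,0,0,0,0]
  jaw: [0.015,0.015,0.015,0.015,0.015,0.015,0.015]
  force: 30

```text
time_s: 5.78
position: [0.4765, -0.297, 0.0054]
orientation: [[-0.981, 0.195, -0.004], [0.195, 0.981, 0.022], [0.009, 0.02, -1.0]]
ft_force: [-0.4, -0.3, 8.0]
gripper_width: 0.3
```

>>> drive_tool:
  xyz:
    - [0,0,-0.03]
    - [0,0,-0.07]
    - [0,0,-0.11]
    - [0,0,-0.115]
  twist: [0,0,0,0]
  jaw: [0.015,0.015,0.015,0.015]

```text
time_s: 6.12
position: [0.4806, -0.3023, 0.1289]
orientation: [[-0.981, 0.195, 0.005], [0.195, 0.981, 0.015], [-0.002, 0.015, -1.0]]
ft_force: [1.6, -1.1, -0.1]
gripper_width: 0.304
```

```bash
python3 - <<'E'
from h import *
print(state()['position'],state()['gripper_width'],state()['ft_force']);go(.635,.084,.12,np.pi)
print(ray('top',325,147,.056),ray('top',177,163,.11))
E
```

```text
[ 0.4805993  -0.30227514  0.12890305] 0.30406297021922646 [ 1.55766607 -1.05847811 -0.1375354 ]
t 6.12 shift [-0.076   0.4088  0.0154] twist -0.197 z-axis [ 0.005  0.015 -1.   ]
[ 0.755543   -0.18721194  0.056     ] [0.69183786 0.30786775 0.11      ]
```

>>> drive_tool:
  xyz:
    - [-0.076,0.409,0.0]
    - [-0.076,0.409,0.0]
    - [-0.076,0.409,0.0]
    - [-0.076,0.409,0.0]
    - [-0.076,0.409,0.0]
    - [-0.076,0.409,0.0]
    - [-0.076,0.409,0.0]
    - [-0.076,0.409,0.0]
  twist: [-0.197,-0.197,-0.197,-0.197,-0.197,-0.197,-0.197,-0.197]
  jaw: [0.015,0.015,0.015,0.015,0.015,0.015,0.015,0.015]

```text
time_s: 6.78
position: [0.6039, 0.0106, 0.132]
orientation: [[-1.0, -0.0, 0.004], [-0.0, 1.0, 0.015], [-0.004, 0.015, -1.0]]
ft_force: [0.5, -0.1, -2.5]
gripper_width: 0.298
```

```bash
python3 - <<'E'
from h import *
print(state()['position']);go(.635,.084,.07,np.pi)
E
```

```text
[0.60391971 0.01064483 0.13203082]
t 6.78 shift [-0.0309  0.0724  0.0632] twist 0.0 z-axis [ 0.004  0.015 -1.   ]
```

>>> drive_tool:
  xyz:
    - [-0.031,0.072,0.0]
    - [-0.031,0.072,0.0]
    - [-0.031,0.072,0.0]
    - [-0.031,0.072,0.04]
    - [-0.031,0.072,0.07]
    - [-0.031,0.072,0.085]
    - [-0.031,0.072,0.085]
    - [-0.031,0.072,0.085]
  twist: [0,0,0,0,0,0,0,0]
  jaw: [0.015,0.015,0.015,0.015,0.015,0.015,0.015,0.015]

```text
time_s: 7.45
position: [0.6338, 0.0839, 0.0468]
orientation: [[-1.0, -0.0, 0.001], [-0.0, 1.0, 0.015], [-0.001, 0.015, -1.0]]
ft_force: [-0.0, -0.1, -1.6]
gripper_width: 0.293
```

```bash
python3 - <<'E'
from h import *
print(state()['position'],state()['orientation'])
a=snap('top','t2');b=snap('side','s2')
tip=state()['position']+[-.104,0,.008]
u=px('top',tip);v=px('side',tip);print(u,v)
z=lambda i,x,y,w,h:cv2.resize(i[y:y+h,x:x+w],None,fx=5,fy=5,interpolation=cv2.INTER_CUBIC)
c=np.zeros((600,800,3),np.uint8)
c[:600,:400]=z(a,195,150,80,120);c[:600,400:]=z(b,180,120,80,120);cv2.imwrite('pics/b2.png',c)
E
```

```text
[0.63380935 0.08385275 0.04675502] [[-9.99999765e-01 -3.78843514e-04  5.71400781e-04]
 [-3.70277192e-04  9.99888650e-01  1.49181197e-02]
 [-5.76988789e-04  1.49179046e-02 -9.99888555e-01]]
[246.29224848 212.67923346] [235.19551841 190.93970436]
```

View pics/b2.png

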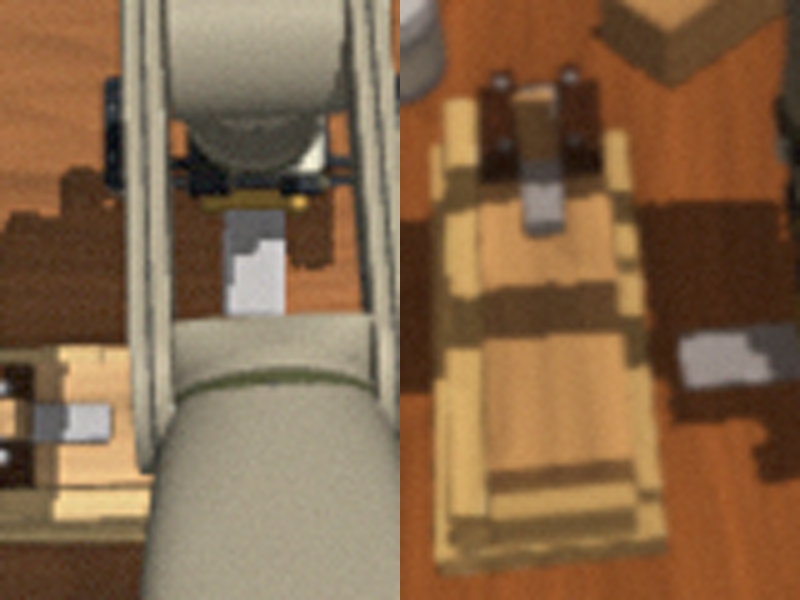

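```bash
python3 - <<'E'
from h import *
for p in([.4995,.0094,.07],[.4195,.0094,.07],[.461,.1794,.087],[.53,.0838,.055],[.5298,.0838,.050],[.5298,.0788,.055]):
    print(p,((px('side',p)-[180,120])*5+[400,0]).round(1),((px('top',p)-[195,150])*5).round(1))
go(.59,.084,.0375,np.pi)
E
```

```text
[0.4995, 0.0094, 0.07] [628.1 451. ] [370.  359.6]
[0.4195, 0.0094, 0.07] [482.7 465.5] [372.2 482.2]
[0.461, 0.1794, 0.087] [541.  212.8] [108.9 419.4]
[0.53, 0.0838, 0.055] [672.  358.4] [256.6 317.6]
[0.5298, 0.0838, 0.05] [672.1 363.8] [256.7 318.8]
[0.5298, 0.0788, 0.055] [672.5 365.1] [264.1 317.8]
t 7.55 shift [ 0.0465 -0.      0.0122] twist 0.0 z-axis [ 0.006  0.015 -1.   ]
```

>>> drive_tool:
  xyz:
    - [0,0,0.009]
    - [0.01,0,0.009]
    - [0.02,0,0.009]
    - [0.02,0,0.009]
    - [0.02,0,0.009]
  twist: [0,0,0,0,0]
  jaw: [0.015,0.015,0.015,0.015,0.015]

```text
time_s: 7.97
position: [0.6173, 0.0839, 0.0421]
orientation: [[-1.0, -0.0, 0.009], [-0.0, 1.0, 0.015], [-0.009, 0.015, -1.0]]
ft_force: [0.6, 0.2, -2.3]
gripper_width: 0.301
```

```bash
python3 - <<'E'
from h import *
print(state()['position'],state()['orientation'],state()['ft_force']);go(.59,.084,.038,np.pi)
a=snap('top','t3');b=snap('side','s3')
z=lambda i,x,y,w,h:cv2.resize(i[y:y+h,x:x+w],None,fx=8,fy=8,interpolation=cv2.INTER_CUBIC)
c=np.zeros((600,800,3),np.uint8)
c[:600,:320]=z(a,230,160,40,75);c[:600,340:]=z(b,205,155,60,75)[:,:460];cv2.imwrite('pics/b3.png',c)
E
```

```text
[0.61731371 0.08390263 0.04206042] [[-9.99962987e-01 -1.80159941e-04  8.60185451e-03]
 [-4.91611247e-05  9.99884063e-01  1.52269197e-02]
 [-8.60360052e-03  1.52259333e-02 -9.99847063e-01]] [ 0.5960905   0.24029743 -2.3442466 ]
t 7.97 shift [0.0273 0.     0.0038] twist 0.0 z-axis [ 0.009  0.015 -1.   ]
```

View pics/b3.png

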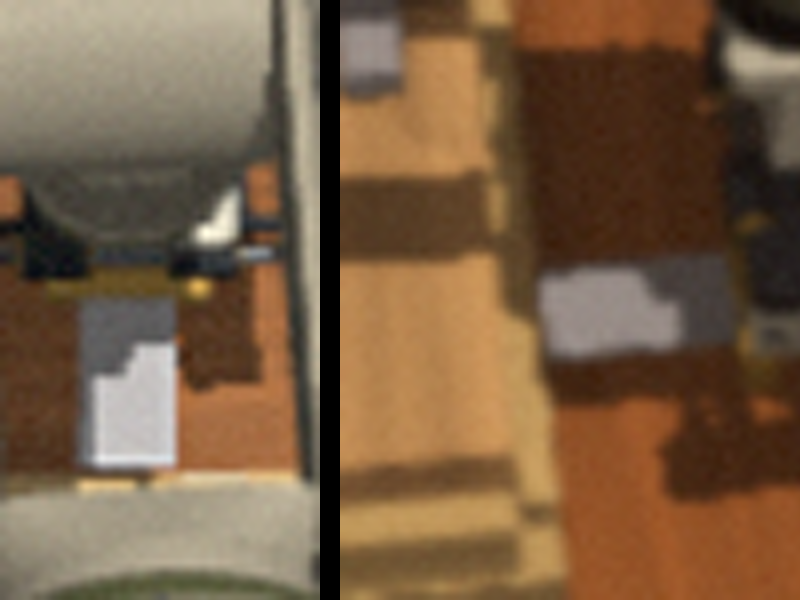

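>>> drive_tool:
  xyz:
    - [0.003,0,0.0035]
    - [0.006,0,0.0035]
    - [0.006,0,0.0035]
    - [0.006,0,0.0035]
  twist: [0,0,0,0]
  jaw: [0.015,0.015,0.015,0.015]

```text
time_s: 8.4
position: [0.6115, 0.084, 0.0382]
orientation: [[-1.0, -0.0, 0.008], [-0.0, 1.0, 0.015], [-0.008, 0.015, -1.0]]
ft_force: [-0.4, 0.3, -2.5]
gripper_width: 0.3
```

>>> drive_tool:
  xyz:
    - [0.004,0,-0.0007]
    - [0.008,0,-0.0008]
    - [0.012,0,-0.0008]
    - [0.016,0,-0.0008]
    - [0.016,0,-0.0008]
    - [0.016,0,-0.0008]
  twist: [0,0,0,0,0,0]
  jaw: [0.015,0.015,0.015,0.015,0.015,0.015]

```text
time_s: 8.9
position: [0.5952, 0.084, 0.039]
orientation: [[-1.0, -0.0, 0.008], [-0.0, 1.0, 0.015], [-0.008, 0.015, -1.0]]
ft_force: [-0.5, -0.3, -2.0]
gripper_width: 0.3
```

>>> drive_tool:
  xyz:
    - [0.006,0,0]
    - [0.012,0,0]
    - [0.018,0,0]
    - [0.022,0,0]
    - [0.022,0,0]
  twist: [0,0,0,0,0]
  jaw: [0.015,0.015,0.015,0.015,0.015]

```text
time_s: 9.32
position: [0.5721, 0.084, 0.0385]
orientation: [[-1.0, -0.0, 0.007], [-0.0, 1.0, 0.015], [-0.007, 0.015, -1.0]]
ft_force: [-0.2, 0.1, -2.9]
gripper_width: 0.302
```

>>> drive_tool:
  xyz:
    - [0.007,0,0]
    - [0.014,0,0]
    - [0.021,0,0]
    - [0.027,0,-0.0003]
    - [0.027,0,-0.0003]
  twist: [0,0,0,0,0]
  jaw: [0.015,0.015,0.015,0.015,0.015]

```text
time_s: 9.73
position: [0.5436, 0.0841, 0.0383]
orientation: [[-1.0, -0.001, 0.006], [-0.0, 1.0, 0.015], [-0.006, 0.015, -1.0]]
ft_force: [-0.6, 0.4, -3.2]
gripper_width: 0.297
```

>>> drive_tool:
  xyz:
    - [0.003,0,0]
    - [0.005,0,0]
    - [0.007,0,0]
    - [0.007,0,0]
  twist: [0,0,0,0]
  jaw: [0.015,0.015,0.015,0.015]

```text
time_s: 10.07
position: [0.5363, 0.0841, 0.0382]
orientation: [[-1.0, -0.001, 0.006], [-0.0, 1.0, 0.015], [-0.006, 0.015, -1.0]]
ft_force: [0.2, -0.6, -3.4]
gripper_width: 0.296
```

Still no contact, so I'll creep in until a force shows.

>>> drive_tool:
  xyz:
    - [0.002,0,0]
    - [0.004,0,0]
    - [0.004,0,0]
  twist: [0,0,0]
  jaw: [0.015,0.015,0.015]

```text
time_s: 10.32
position: [0.5321, 0.0841, 0.0382]
orientation: [[-1.0, -0.001, 0.006], [-0.0, 1.0, 0.015], [-0.006, 0.015, -1.0]]
ft_force: [-0.1, 0.0, -1.7]
gripper_width: 0.298
```

>>> drive_tool:
  xyz:
    - [0.0015,0,0]
    - [0.003,0,0]
    - [0.003,0,0]
  twist: [0,0,0]
  jaw: [0.015,0.015,0.015]

```text
time_s: 10.57
position: [0.53, 0.0843, 0.0387]
orientation: [[-1.0, -0.001, 0.008], [-0.0, 1.0, 0.016], [-0.008, 0.016, -1.0]]
ft_force: [4.2, 1.9, -3.6]
gripper_width: 0.3
```

>>> drive_tool:
  xyz:
    - [0.0015,0,0]
    - [0.003,0,0]
    - [0.003,0,0]
  twist: [0,0,0]
  jaw: [0.015,0.015,0.015]

```text
time_s: 10.82
position: [0.5296, 0.0848, 0.04]
orientation: [[-1.0, -0.001, 0.014], [-0.0, 1.0, 0.017], [-0.014, 0.017, -1.0]]
ft_force: [10.0, 3.2, -5.0]
gripper_width: 0.3
```

```bash
python3 - <<'E'
from h import *
print(state()['position'],state()['ft_force'])
a=snap('top','t4');b=snap('side','s4')
z=lambda i,x,y,w,h:cv2.resize(i[y:y+h,x:x+w],None,fx=6,fy=6,interpolation=cv2.INTER_CUBIC)
c=np.zeros((600,800,3),np.uint8)
c[:600,:390]=z(a,215,165,65,100);c[:600,410:]=z(b,190,135,65,100);cv2.imwrite('pics/b4.png',c)
E
```

```text
[0.52956561 0.08484119 0.03998151] [10.00340701  3.21200174 -4.97782701]
```

View pics/b4.png

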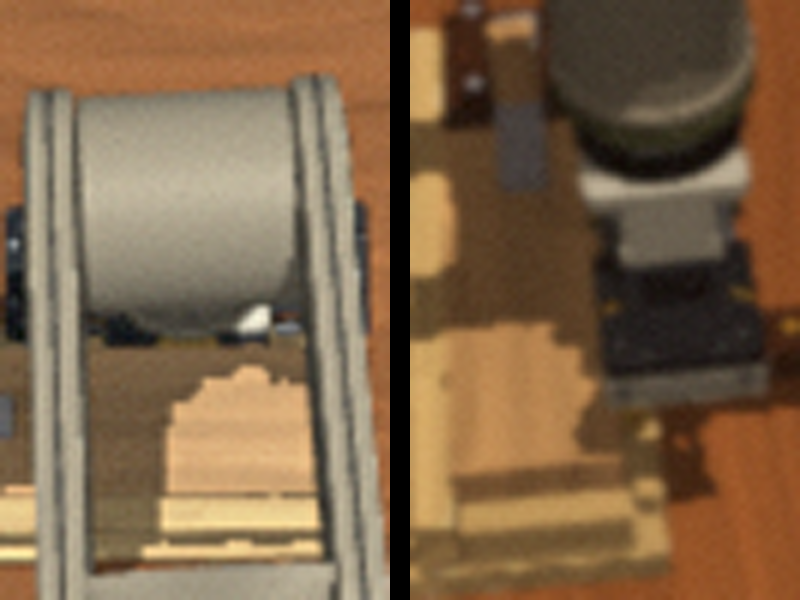

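>>> drive_tool:
  xyz:
    - [0,0,0.001]
    - [0,0,0.0015]
    - [0,0,0.0015]
    - [0,0,0.0015]
    - [0,0,0.0015]
    - [0,0,0.0015]
    - [0,0,0.0015]
  twist: [0,0,0,0,0,0,0]
  jaw: [0.015,0.03,0.035,0.045,0.055,0.06,0.06]

```text
time_s: 11.5
position: [0.5295, 0.0848, 0.0384]
orientation: [[-1.0, -0.001, 0.014], [-0.0, 1.0, 0.017], [-0.014, 0.016, -1.0]]
ft_force: [1.1, 0.3, 0.4]
gripper_width: 0.611
```

>>> drive_tool:
  xyz:
    - [0,0,-0.01]
    - [0,0,-0.03]
    - [0,0,-0.07]
    - [0,0,-0.11]
    - [0,0,-0.15]
    - [0,0,-0.18]
    - [0,0,-0.18]
  twist: [0,0,0,0,0,0,0]
  jaw: [0.065,0.065,0.065,0.065,0.065,0.065,0.065]

```text
time_s: 12.08
position: [0.5308, 0.082, 0.2279]
orientation: [[-1.0, -0.001, 0.027], [-0.0, 1.0, 0.017], [-0.027, 0.017, -0.999]]
ft_force: [1.0, -0.3, 0.7]
gripper_width: 0.699
```

>>> drive_tool:
  xyz:
    - [0,-0.3,0]
    - [0,-0.3,0]
    - [0,-0.3,0]
    - [0,-0.3,0]
    - [0,-0.3,0]
    - [0,-0.3,0]
    - [0,-0.3,0]
    - [0,-0.3,0]
  twist: [0,0,0,0,0,0,0,0]
  jaw: [0.065,0.065,0.065,0.065,0.065,0.065,0.065,0.065]

```text
time_s: 12.75
position: [0.5301, -0.2238, 0.2233]
orientation: [[-1.0, 0.003, 0.027], [0.004, 1.0, 0.014], [-0.027, 0.015, -1.0]]
ft_force: [-0.1, 0.4, 0.5]
gripper_width: 0.697
```

```bash
python3 - <<'E'
from h import *
print(state()['position'],state()['ft_force'])
a=snap('top','t5')
for p in([.5,.0843,.042],[.512,.0843,.058],[.5,.0994,.07],[.5,.0844,.07]):print(p,((px('top',p)-[160,140])*6).round(1))
cv2.imwrite('pics/b5.png',cv2.resize(a[140:240,160:290],None,fx=6,fy=6,interpolation=cv2.INTER_CUBIC))
E
```

```text
[ 0.53014644 -0.22382685  0.22326854] [-0.07580481  0.36988187  0.5405232 ]
[0.5, 0.0843, 0.042] [517.8 497.4]
[0.512, 0.0843, 0.058] [517.3 472.8]
[0.5, 0.0994, 0.07] [489.6 492.6]
[0.5, 0.0844, 0.07] [517.  492.2]
```

View pics/b5.png

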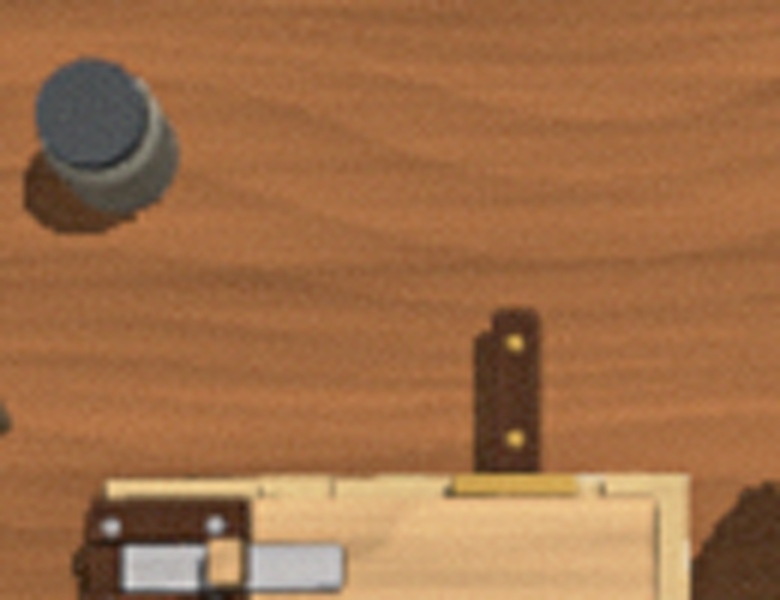

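The brass head sits flush against the blank's front edge (crop y≈495). The gauge is straight at x≈515 against an expected 517, and the bolt is home. I'll hand the job in.

```bash
python3 -c "
from station import *
print(job_done(),state()['time_s'])"
```

```text
the job is handed in; nothing more can be done
the job is handed in; nothing more can be done
```

I finished both steps in order and handed the job in after about 13 s of robot time; no verdict was reported.

- **Bolt:** I gripped its wooden grip and slid it until it met a hard stop at about 23 N. The top view then put the bar's end within about 1 mm of where it should be when home, and the last picture still shows it there.
- **Gauge:** I gripped the handle, lined the blade up with the wide mortise and pushed it in. It met no resistance until the cross-head touched the wood, about 10 N at the end. I then let go and backed off.
- **Last picture:** The brass cross-head lies flush against the blank, and the gauge is straight and within about 1 mm of the mortise centre sideways. The blank looks unmoved, and the arm was clear with no outside force.
- **Disagreements and gaps:** The side camera differed from the top camera by about 3–6 mm, so I relied on the top view and the arm's own position. The final height was not measured separately, and I did not re-measure the bystanders, though the arm stayed clear of them.

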